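# Open the safety cap of the cleaning-tablet jar

### The arm

A 6-joint arm with a two-finger parallel gripper is mounted at the origin on a cart in front of the work surface, level with it; the furniture and walls round the work are solid. World frame = base frame: x ahead of the robot, y to its left, z up, the work surface at z = 0. Lengths are in m, angles in rad, forces in N, time in s.
With the tool pointing down it reaches from about 0.425 to 0.95 m from the base axis. Payload 3.5 kg.
Tool frame: the origin (TCP) lies midway between the tips of the shut fingers; the grasp point (between the pads) lies 19 mm behind it; z points along the fingers, y is the direction in which the jaws open and shut (so a half turn about z gives the same grasp; the last joint's range is limited). The gripper opens to 85 mm and grips with 20 to 120 N. Pads are 22 mm wide; open, the fingers measure 114 mm over their backs; the gripper's body (76 mm by 85 mm) begins 54 mm behind the grasp point. The pads swing forward as they close: fully open they stand 13 mm farther back than shut.
Start: joints at [1.124, 0.286, 1.577, -0, 1.279, -0.15], TCP at [0.197, 0.645, 0.231] pointing down, gripper open.
Joint ranges: [-2.77, 2.77], [-0.9, 2.22], [0.21, 2.48], [-1.53, 4.67], [0.24, 2.81], [-2.84, 2.84]. Speed limits (rad/s): [2.79, 2.79, 3.14, 3.14, 3.14, 3.14].

### API

Orientations are given as a 3x3 rotation matrix whose columns are the frame's x, y, z axes.
In Python, from station import env, imaging, finish_job gives the robot as it stands.
- The arm moves only by the tool step_arm, never from a script. Its argument "increments" is a list of rows, each an object of numbers: "dx", "dy", "dz": the shift along the tool's x, y, z in cm; "rx", "ry", "rz": the turn, a rotation vector about the tool's x, y, z in rad; "grip": the finger opening in cm, from 0 to 8.54. In form: [{"dx": .., "dy": .., "dz": .., "rx": .., "ry": .., "rz": .., "grip": ..}, ...]. A call has 1 to 8 rows; each row is the pose to reach, as a shift and turn from the pose commanded when the call began, along the tool's axes at that moment; what a row does not reach only later rows make up. A row lasts 1/12 s, in which the tool goes at most 41.7 mm and 7.16 degrees, less where a joint would pass 70% of its speed; a pose out of reach is approached as far as the arm can. A call with a gripper value outside its range is refused whole. The fingers move at their own pace and stop on an object; "squeeze" is the grip in N (left out, the last holds). Time passes only in rows, so rows that repeat a pose let the fingers close. It gives the time, the measured TCP pose, the force and the opening at its end, in the units of the state.
- env.state(): the state, without advancing time (a new reading comes with each control period).
- imaging.capture(name): name is "scene" or "side" or "wrist"; returns (picture, depth): 480x640x3 uint8, blue, green, red; 480x640 float32, m along the optical axis (not along the pixel's ray), 0 where there is no reading.
- imaging.camera_model(name): a dict with "intrinsics" (3x3 intrinsics, pixels), "camera_from_world" (4x4, takes a point from world to camera coordinates); the wrist camera has in their place "T_tool_cam" (4x4, takes a point from camera to tool coordinates, whose origin is the TCP and whose axes are the flange's). Camera axes: x right, y down, z forward; pixel columns grow to the right and rows downward; lengths in m; the calibration is good to about 2 mm. A picture is of the moment at which its call begins: read the wrist's pose just before it. camera_model takes no time and is no camera call.
- finish_job(): hands the job in, once; it reports no verdict.
The state is a dict: "time": time; "qpos": joint angles; "joint_velocities": joint speeds; "joint_torque": joint torques, N m; "eef_pos": TCP position; "eef_rot": TCP orientation; "wrist_force": force on the tool from outside, world axes, zero at the start; "wrist_torque": the same for the moment, N m; "opening": finger opening in m.
Only numpy, scipy, OpenCV 4.12 (cv2) and the standard library are available. Lean on these libraries where they do the work, as an engineer would, in place of code of your own. Each camera call takes 0.05 s, during which the arm holds its last target.

### The job

The chocolate pot is due its cleaning tablet. Lift the cover plate off the two pins of the grey metal keeper and lay it gently down flat on the bare counter beside the keeper; then open the jar inside: press its safety cap down, twist it counter-clockwise until it comes free, and lift it straight up. Finish while still holding the cap in the gripper, upright and roughly a hand's width above the mouth of the jar; leave the bean dish, the cup and the chocolate box alone.

Things in the scene. Friction and masses are not known exactly. Their poses are not given: they have to be found in the camera images.
- keeper: Fixed grey metal keeper, 116 (x) x 168 (y) mm, open in front, behind and on top: base tray with 28 mm high lips, and two cheeks (90 mm in x, 14 mm thick, tops 118 mm up) at y = -77 and +77 mm, 140 mm apart inside, each with a pin 6 mm thick, 9 mm high on its top. Origin: centre of underside; z up; yaw varies. The counter on its right (-y) is bare for the cover.
- cover: Loose grey metal cover plate, 92 (x) x 172 (y) x 4 mm, 250 g, with two holes that sit loosely over the keeper's pins, lying across both cheeks and hiding the jar's cap from above. Lift it straight up more than 9 mm to clear the pins. Origin: centre of the plate's underside; z up; y along its length. On the left (+y) of the keeper stands an open praline box with a raised lid, about 250 mm high.
- handle (a point): Middle of the bar handle on the cover plate, 29 mm above the plate's underside. The bar runs along the cover's y, 86 mm long, 12 mm wide (x) and 12 mm high (23 to 35 mm above the underside), with a 10 mm foot near each end; take it across x with the fingers in front of and behind it.
- jar: Fixed squat white plastic jar clamped in the keeper, 93 mm across, shoulder 50 mm and mouth 70 mm above its underside, neck 30 mm across, standing on the keeper's tray. Origin: centre of its underside; z up; its yaw in the keeper varies.
- cap: Loose white safety cap on the jar's neck, 45 g: round skirt 53 mm across, 21.5 mm high, thumb wing on top. Origin: centre of the skirt's underside, 59 mm above the jar's underside while locked; z up, x along the wing. Two lugs inside are hooked under ledges of the neck, each behind a 3.5 mm tooth. Pressed and turned free, it lifts straight up.
- wing (a point): Middle of the cap's thumb wing, 34.5 mm above the cap's underside, on the cap's axis. The wing is an upright flat bar, 46 mm long (cap's x), 14 mm thick (cap's y) and 26 mm high; its foot is the flat top of the skirt, 21.5 mm above the cap's underside, and its top is at 47.5 mm. Take it across its thickness; the fingertips may rest on the flat top of the skirt to press.
- bean_dish: Bystander: white dish of cocoa beans, 68 mm across, 42 mm high. Origin: centre of its underside.
- tasting_cup: Bystander: small white cup with an ear, 60x77x52 mm. Origin: centre of its underside.
- choc_box: Bystander: flat cardboard chocolate box, 62x110x34 mm. Origin: centre of its underside.
- seal (a joint): Height (m) of the sprung seal under the cap: 0 while the cap is locked, negative when the cap is pressed, +0.002 when free. It pushes up with about 7 N, 10 N when pressed. Press the cap 5 to 6 mm (it bottoms at 6.5 mm), keep it pressed and turn it counter-clockwise seen from above: 40 degrees free it, 90 are safe, a hard stop comes at about 140.

How it is judged:
By the outcome, as a careful person would: the job done as asked, in the order asked, and still so for the second after the job is handed in, while the arm keeps its last pose, push and grip.
It also fails if it takes over 59 s, if anything falls off the work surface, if the arm or the gripper's body presses on something with over 40 N, if the wrist force passes 120 N, or if a joint passes its speed limit or range.

## Working session

There is one attempt and no reset: what is moved stays moved. The work goes in short steps, Python scripts to look and compute and a tool call to move; the robot and the scene stay as the last step left them, time stands still between calls to the robot, and variables do not carry over. Pictures are saved under pics/ and viewed, and the job is handed in when it is done.

Besides the shell and the picture viewer there is one more tool, called after "Call:" as name(argument=value, ...), one argument or row to a line, values as JSON. step_arm: Moves the arm, as the interface text tells. Its arguments: {"type":"object","properties":{"increments":{"type":"array"},"squeeze":{"type":"number"}},"required":["increments"]}

```bash
ls; mkdir -p pics
python3 - <<'E'
from station import env, imaging
import cv2, numpy as np
s=env.state(); print({k:np.round(v,3).tolist() for k,v in s.items()})
for n in ["scene","side","wrist"]:
    p,d=imaging.capture(n); cv2.imwrite(f"pics/{n}0.png",p); np.save(f"pics/{n}0.npy",d)
    m=imaging.camera_model(n); print(n,{k:np.round(v,3).tolist() for k,v in m.items()})
E
```

```text
pics
{'time': 0.0, 'qpos': [1.124, 0.287, 1.578, -0.0, 1.279, -0.15], 'joint_velocities': [-0.001, 0.001, 0.001, 0.0, 0.001, 0.0], 'joint_torque': [-0.001, -40.599, -29.262, -0.0, 0.006, -0.0], 'eef_pos': [0.197, 0.645, 0.23], 'eef_rot': [[-0.956, 0.292, -0.001], [0.292, 0.956, -0.002], [0.0, -0.002, -1.0]], 'wrist_force': [0.841, -0.324, -0.419], 'wrist_torque': [0.005, 0.038, 0.024], 'opening': 0.085}
scene {'intrinsics': [[464.992, 0.0, 327.971], [0.0, 464.992, 242.989], [0.0, 0.0, 1.0]], 'camera_from_world': [[0.54, -0.841, -0.021, -0.493], [-0.418, -0.246, -0.875, 0.307], [0.731, 0.481, -0.484, 0.569], [0.0, 0.0, 0.0, 1.0]]}
side {'intrinsics': [[477.432, 0.0, 319.054], [0.0, 477.432, 248.984], [0.0, 0.0, 1.0]], 'camera_from_world': [[-0.188, -0.982, -0.017, -0.079], [-0.586, 0.126, -0.801, 0.445], [0.788, -0.141, -0.599, 0.43], [0.0, 0.0, 0.0, 1.0]]}
wrist {'intrinsics': [[392.633, 0.0, 314.351], [0.0, 392.633, 237.946], [0.0, 0.0, 1.0]], 'T_tool_cam': [[-0.0, -0.947, -0.321, 0.083], [1.0, -0.0, -0.001, -0.001], [0.001, -0.321, 0.947, -0.141], [0.0, 0.0, 0.0, 1.0]]}
```

View pics/scene0.png

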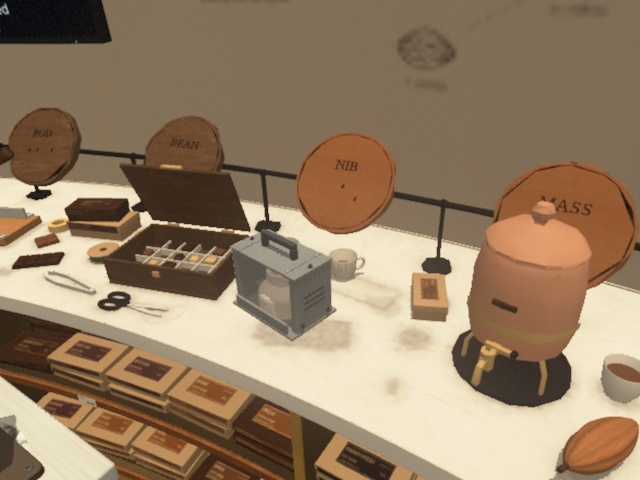

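View pics/side0.png

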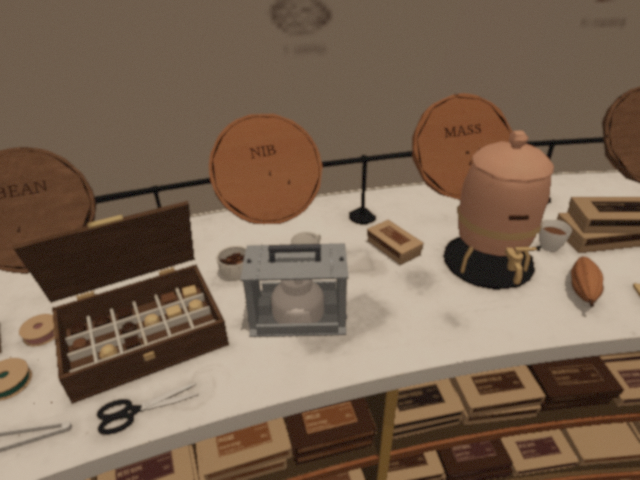

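View pics/wrist0.png

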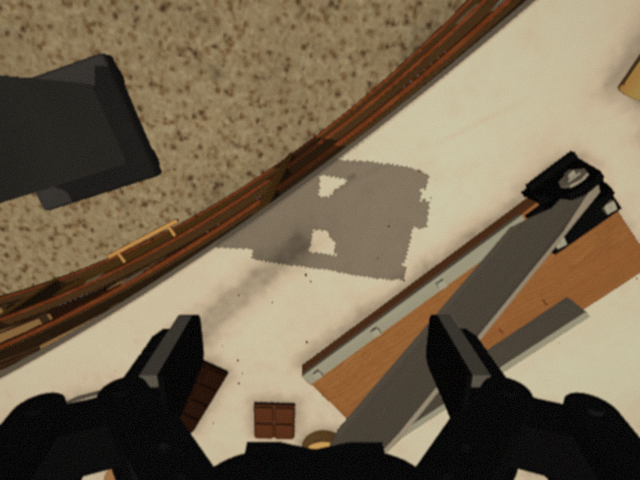

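The scene view shows the keeper at about (283,285), with the cover handle at (280,244). The side view shows the cover at (297,262) with its handle at (294,250), the cup and dish behind it, and the box to its left. Next I'll measure from depth and from both views.

```bash
cat > h.py <<'E'
import numpy as np, cv2
from station import env, imaging
def world_from_cam(n,s=None):
    m=imaging.camera_model(n)
    if n=="wrist":
        T=np.eye(4);T[:3,:3]=s["eef_rot"];T[:3,3]=s["eef_pos"]
        return T@np.array(m["T_tool_cam"]),np.array(m["intrinsics"])
    return np.linalg.inv(np.array(m["camera_from_world"])),np.array(m["intrinsics"])
def ray(n,px,s=None):
    T,K=world_from_cam(n,s); d=np.linalg.inv(K)@np.array([px[0],px[1],1.]); return T[:3,3],T[:3,:3]@d
def onplane(n,px,z,s=None):
    o,d=ray(n,px,s); return o+d*(z-o[2])/d[2]
def tri(rs):
    A=np.zeros((3,3));b=np.zeros(3)
    for o,d in rs:
        d=d/np.linalg.norm(d);P=np.eye(3)-np.outer(d,d);A+=P;b+=P@o
    x=np.linalg.solve(A,b); return x,[np.linalg.norm(np.cross(x-o,d/np.linalg.norm(d))) for o,d in rs]
def cloud(n,d,s=None):
    T,K=world_from_cam(n,s); v,u=np.mgrid[:480,:640]; 
    p=np.stack([(u-K[0,2])/K[0,0]*d,(v-K[1,2])/K[1,1]*d,d],-1)
    return p@T[:3,:3].T+T[:3,3]
E
python3 - <<'E'
from h import *
for n,(u0,v0,u1,v1) in {"scene":(220,220,350,340),"side":(220,220,370,350)}.items():
    p=cv2.imread(f"pics/{n}0.png"); c=p[v0:v1,u0:u1]; cv2.imwrite(f"pics/{n}0c.png",cv2.resize(c,None,fx=4.5,fy=4.5,interpolation=cv2.INTER_CUBIC))
    d=np.load(f"pics/{n}0.npy"); P=cloud(n,d)[v0:v1,u0:u1].reshape(-1,3); 
    h,e=np.histogram(P[:,2],bins=np.arange(-0.02,0.2,0.005)); print(n,list(zip(np.round(e,3),h)))
    m=(P[:,2]>0.119)&(P[:,2]<0.135); q=P[m][:,:2].astype(np.float32); print(len(q),cv2.minAreaRect(q), q.mean(0))
    m=(P[:,2]>0.148)&(P[:,2]<0.17); q=P[m].astype(np.float32); print(len(q),cv2.minAreaRect(q[:,:2].copy()), q.mean(0))
E
```

```text
scene [(np.float64(-0.02), np.int64(0)), (np.float64(-0.015), np.int64(0)), (np.float64(-0.01), np.int64(1)), (np.float64(-0.005), np.int64(4467)), (np.float64(0.0), np.int64(948)), (np.float64(0.005), np.int64(543)), (np.float64(0.01), np.int64(338)), (np.float64(0.015), np.int64(389)), (np.float64(0.02), np.int64(490)), (np.float64(0.025), np.int64(529)), (np.float64(0.03), np.int64(389)), (np.float64(0.035), np.int64(408)), (np.float64(0.04), np.int64(427)), (np.float64(0.045), np.int64(495)), (np.float64(0.05), np.int64(528)), (np.float64(0.055), np.int64(340)), (np.float64(0.06), np.int64(190)), (np.float64(0.065), np.int64(258)), (np.float64(0.07), np.int64(255)), (np.float64(0.075), np.int64(265)), (np.float64(0.08), np.int64(332)), (np.float64(0.085), np.int64(354)), (np.float64(0.09), np.int64(289)), (np.float64(0.095), np.int64(212)), (np.float64(0.1), np.int64(146)), (np.float64(0.105), np.int64(119)), (np.float64(0.11), np.int64(119)), (np.float64(0.115), np.int64(359)), (np.float64(0.12), np.int64(1905)), (np.float64(0.125), np.int64(51)), (np.float64(0.13), np.int64(37)
[... 1788 characters left out ...]
)), (np.float64(0.135), np.int64(33)), (np.float64(0.14), np.int64(57)), (np.float64(0.145), np.int64(130)), (np.float64(0.15), np.int64(263)), (np.float64(0.155), np.int64(25)), (np.float64(0.16), np.int64(0)), (np.float64(0.165), np.int64(0)), (np.float64(0.17), np.int64(0)), (np.float64(0.175), np.int64(0)), (np.float64(0.18), np.int64(0)), (np.float64(0.185), np.int64(0)), (np.float64(0.19), np.int64(0))]
3215 ((0.5300017595291138, -0.1436089277267456), (0.17196224629878998, 0.09624940156936646), 80.12391662597656) [ 0.5202713  -0.14221917]
343 ((0.529089629650116, -0.14349642395973206), (0.08333442360162735, 0.014895849861204624), 80.73324584960938) [ 0.52740735 -0.14356627  0.1525891 ]
```

```bash
ls pics
```

```text
scene0.npy
scene0.png
scene0c.png
side0.npy
side0.png
side0c.png
wrist0.npy
wrist0.png
```

Run:
```python
from h import *
H=np.full((600,800),-1.0) # x 0.2..0.8 rows (down=near), y 0.4..-0.6 cols ; 1.25mm? use 1.5mm
r=0.0015
for n in ["side","scene"]:
    P=cloud(n,np.load(f"pics/{n}0.npy")).reshape(-1,3)
    i=((0.95-P[:,0])/r).astype(int); j=((0.5-P[:,1])/r).astype(int)
    ok=(i>=0)&(i<600)&(j>=0)&(j<800)&(P[:,2]<0.4)&(P[:,2]>-0.3)
    np.maximum.at(H,(i[ok],j[ok]),P[ok,2])
H=cv2.dilate(H,np.ones((3,3)))
img=np.clip((H+0.02)/0.3*255,0,255).astype(np.uint8)
c=cv2.applyColorMap(img,cv2.COLORMAP_JET); c[H<-0.02]=0
for k in range(0,10):
    y=0.5-k*0.1;j=int((0.5-y)/r);cv2.line(c,(j,0),(j,599),(255,255,255),1);cv2.putText(c,f"{y:.1f}",(j,12),0,.4,(255,255,255))
for x in np.arange(0.1,0.95,0.1):
    i=int((0.95-x)/r);cv2.line(c,(0,i),(799,i),(255,255,255),1);cv2.putText(c,f"{x:.1f}",(0,i),0,.4,(255,255,255))
cv2.imwrite("pics/map.png",c)
```

```text
(no output)
```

View pics/map.png

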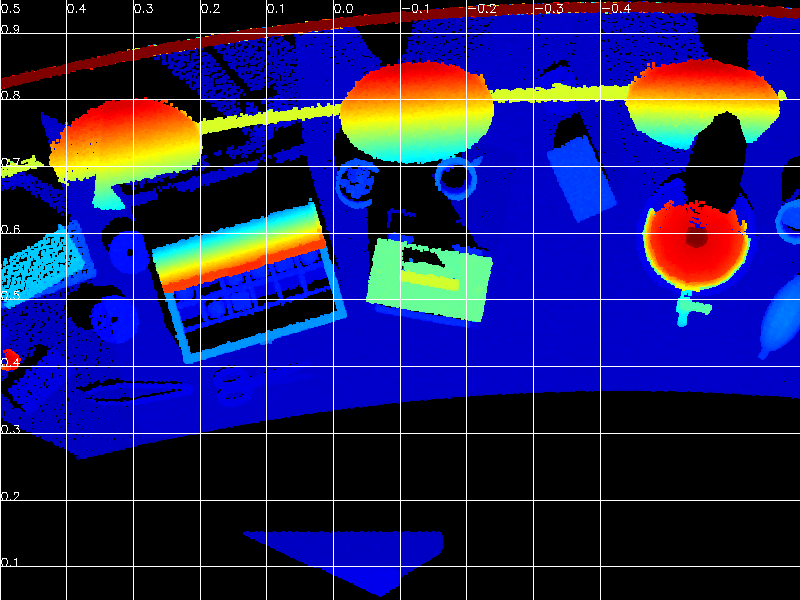

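View pics/side0c.png

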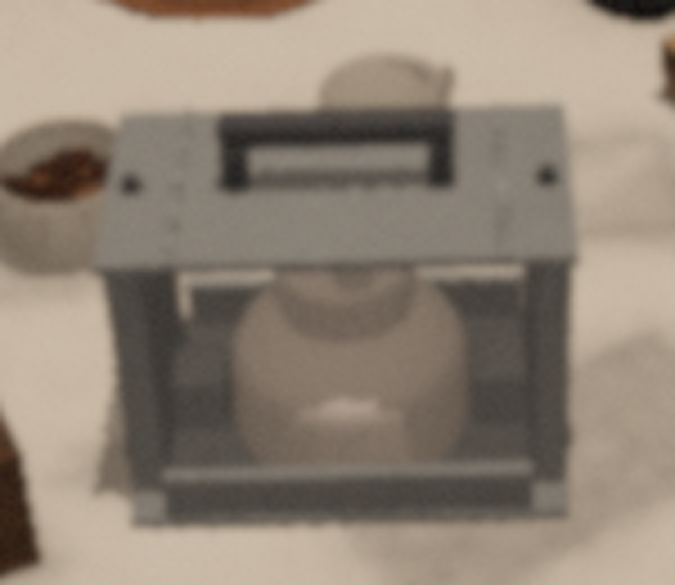

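```bash
cat >> h.py <<'E'
def inc(t,yaw_deg=None,s=None):
    """world target TCP, tool-y yaw -> increments (cm, rad) in tool axes"""
    s=s or env.state(); R=np.array(s["eef_rot"]);
    d=R.T@(np.array(t)-s["eef_pos"])*100
    out={"d":np.round(d,2).tolist()}
    if yaw_deg is not None:
        from scipy.spatial.transform import Rotation as Ro
        a=np.radians(yaw_deg);y=np.array([np.cos(a),np.sin(a),0]);z=np.array([0,0,-1.]);Rt=np.stack([np.cross(y,z),y,z],1)
        out["r"]=np.round(Ro.from_matrix(R.T@Rt).as_rotvec(),4).tolist()
    print(out); return out
E
python3 - <<'E'
from h import *
inc([0.197,0.645,0.40]);inc([0.40,0.22,0.40]); inc([0.529,-0.144,0.40],-10)
E
```

```text
{'d': [0.02, -0.04, -16.98]}
{'d': [-31.82, -34.74, -16.92]}
{'d': [-54.81, -65.78, -16.87], 'r': [-0.0018, 0.0011, 1.4485]}
```

Call:
step_arm(
  increments=[
    {"dz": -4},
    {"dz": -8},
    {"dz": -12},
    {"dz": -16,"rz": 0.1},
    {"dx": -2.7,"dy": -3,"dz": -17,"rz": 0.2},
    {"dx": -5.4,"dy": -6,"dz": -17,"rz": 0.3},
    {"dx": -8.1,"dy": -9,"dz": -17,"rz": 0.4},
    {"dx": -10.8,"dy": -12,"dz": -17,"rz": 0.5},
  ],
)

```text
invalid input at $.increments[0]: expected keys dx, dy, dz, rx, ry, rz, grip
```

Run:
```python
from h import *
s=env.state();print(s["time"],s["eef_pos"],s["qpos"])
inc([0.40,0.22,0.40]); inc([0.529,-0.144,0.40],-10)
```

```text
0.15 [0.19714192 0.64502337 0.23020717] [ 1.12401527e+00  2.87030071e-01  1.57786378e+00  3.84882126e-06
  1.27860692e+00 -1.49992754e-01]
{'d': [-31.82, -34.74, -16.92]}
{'d': [-54.81, -65.78, -16.87], 'r': [-0.0018, 0.0011, 1.4485]}
```

Call:
step_arm(
  increments=[
    {"dx": 0,"dy": 0,"dz": -4,"rx": 0,"ry": 0,"rz": 0,"grip": 8.5},
    {"dx": 0,"dy": 0,"dz": -8,"rx": 0,"ry": 0,"rz": 0,"grip": 8.5},
    {"dx": 0,"dy": 0,"dz": -12,"rx": 0,"ry": 0,"rz": 0,"grip": 8.5},
    {"dx": 0,"dy": 0,"dz": -16,"rx": 0,"ry": 0,"rz": 0.1,"grip": 8.5},
    {"dx": -2.7,"dy": -3,"dz": -17,"rx": 0,"ry": 0,"rz": 0.2,"grip": 8.5},
    {"dx": -5.4,"dy": -6,"dz": -17,"rx": 0,"ry": 0,"rz": 0.3,"grip": 8.5},
    {"dx": -8.1,"dy": -9,"dz": -17,"rx": 0,"ry": 0,"rz": 0.4,"grip": 8.5},
    {"dx": -10.8,"dy": -12,"dz": -17,"rx": 0,"ry": 0,"rz": 0.5,"grip": 8.5},
  ],
)

```text
time: 0.82
eef_pos: [0.2658, 0.4977, 0.4013]
eef_rot: [[-0.696, 0.718, 0.0], [0.718, 0.696, 0.0], [-0.0, 0.0, -1.0]]
wrist_force: [0.6, -0.3, 1.4]
opening: 0.0851
```

Run:
```python
from h import *
s=env.state();print(s["time"],s["eef_pos"],s["qpos"],s["eef_rot"])
inc([0.40,0.22,0.40]); inc([0.529,-0.144,0.40],-10)
```

```text
0.8167 [0.26577791 0.49765604 0.40128501] [ 9.00571307e-01 -3.81867228e-02  1.62958961e+00 -2.41325683e-04
  1.54997362e+00  1.30453754e-01] [[-6.96223180e-01  7.17825312e-01  3.23343391e-04]
 [ 7.17825354e-01  6.96223212e-01  1.95198608e-05]
 [-2.11107324e-04  2.45694264e-04 -9.99999948e-01]]
{'d': [-29.28, -9.7, 0.13]}
{'d': [-64.39, -25.78, 0.14], 'r': [0.0003, 0.0001, 0.9447]}
```

Call:
step_arm(
  increments=[
    {"dx": -3.5,"dy": -1,"dz": 0,"rx": 0,"ry": 0,"rz": 0.06,"grip": 8.5},
    {"dx": -7,"dy": -2,"dz": 0,"rx": 0,"ry": 0,"rz": 0.12,"grip": 8.5},
    {"dx": -10.5,"dy": -3,"dz": 0,"rx": 0,"ry": 0,"rz": 0.18,"grip": 8.5},
    {"dx": -14,"dy": -4,"dz": 0,"rx": 0,"ry": 0,"rz": 0.24,"grip": 8.5},
    {"dx": -17.5,"dy": -5,"dz": 0,"rx": 0,"ry": 0,"rz": 0.3,"grip": 8.5},
    {"dx": -21,"dy": -6,"dz": 0,"rx": 0,"ry": 0,"rz": 0.36,"grip": 8.5},
    {"dx": -24.5,"dy": -7,"dz": 0,"rx": 0,"ry": 0,"rz": 0.42,"grip": 8.5},
    {"dx": -28,"dy": -8,"dz": 0,"rx": 0,"ry": 0,"rz": 0.48,"grip": 8.5},
  ],
)

```text
time: 1.48
eef_pos: [0.4043, 0.2413, 0.4011]
eef_rot: [[-0.287, 0.958, -0.0], [0.958, 0.287, 0.0], [0.0, -0.0, -1.0]]
wrist_force: [1.0, 0.3, -0.4]
opening: 0.085
```

Run:
```python
from h import *
inc([0.529,-0.144,0.34],-10)
```

```text
{'d': [-40.49, 0.88, 6.11], 'r': [-0.0, -0.0, 0.4658]}
```

Call:
step_arm(
  increments=[
    {"dx": -4,"dy": 0.1,"dz": 0,"rx": 0,"ry": 0,"rz": 0.06,"grip": 8.5},
    {"dx": -8,"dy": 0.2,"dz": 0,"rx": 0,"ry": 0,"rz": 0.12,"grip": 8.5},
    {"dx": -12,"dy": 0.3,"dz": 0,"rx": 0,"ry": 0,"rz": 0.18,"grip": 8.5},
    {"dx": -16,"dy": 0.4,"dz": 0,"rx": 0,"ry": 0,"rz": 0.24,"grip": 8.5},
    {"dx": -20,"dy": 0.5,"dz": 0,"rx": 0,"ry": 0,"rz": 0.3,"grip": 8.5},
    {"dx": -24,"dy": 0.6,"dz": 0,"rx": 0,"ry": 0,"rz": 0.36,"grip": 8.5},
    {"dx": -28,"dy": 0.7,"dz": 0,"rx": 0,"ry": 0,"rz": 0.42,"grip": 8.5},
    {"dx": -32,"dy": 0.8,"dz": 0,"rx": 0,"ry": 0,"rz": 0.466,"grip": 8.5},
  ],
)

```text
time: 2.15
eef_pos: [0.5045, -0.063, 0.4011]
eef_rot: [[0.174, 0.985, 0.0], [0.985, -0.174, 0.0], [0.0, -0.0, -1.0]]
wrist_force: [0.7, 1.6, 0.7]
opening: 0.0848
```

Run:
```python
from h import *
inc([0.529,-0.144,0.28],-10)
```

```text
{'d': [-7.56, 3.83, 12.11], 'r': [-0.0, -0.0002, -0.0006]}
```

Call:
step_arm(
  increments=[
    {"dx": -3,"dy": 1.5,"dz": 1,"rx": 0,"ry": 0,"rz": 0,"grip": 8.5},
    {"dx": -6,"dy": 3,"dz": 4,"rx": 0,"ry": 0,"rz": 0,"grip": 8.5},
    {"dx": -7.5,"dy": 3.8,"dz": 7.5,"rx": 0,"ry": 0,"rz": 0,"grip": 8.5},
    {"dx": -7.5,"dy": 3.8,"dz": 10,"rx": 0,"ry": 0,"rz": 0,"grip": 6},
    {"dx": -7.5,"dy": 3.8,"dz": 10,"rx": 0,"ry": 0,"rz": 0,"grip": 6},
  ],
)

```text
time: 2.57
eef_pos: [0.526, -0.1412, 0.2932]
eef_rot: [[0.173, 0.985, -0.013], [0.985, -0.173, 0.006], [0.004, -0.014, -1.0]]
wrist_force: [-0.2, -0.4, -0.5]
opening: 0.0635
```

Run:
```python
from h import *
s=env.state()
p,d=imaging.capture("wrist"); cv2.imwrite("pics/w1.png",p); np.save("pics/w1.npy",d)
P=cloud("wrist",d,s).reshape(-1,3)
for lo,hi in((0.117,0.130),(0.147,0.165)):
    q=P[(P[:,2]>lo)&(P[:,2]<hi)&(abs(P[:,0]-.53)<.12)&(abs(P[:,1]+.144)<.12)]; print(len(q),np.median(q,0),cv2.minAreaRect(q[:,:2].astype(np.float32)))
inc([0.529,-0.144,0.129],-10)
```

```text
20946 [ 0.53248719 -0.13070729  0.12085295] ((0.5296462774276733, -0.1439727544784546), (0.17261481285095215, 0.09228159487247467), 80.0245132446289)
1731 [ 0.5302241  -0.14020701  0.15146948] ((0.5299710631370544, -0.14301717281341553), (0.08491309732198715, 0.011779557913541794), 80.03898620605469)
{'d': [-0.31, 0.36, 16.81], 'r': [-0.0084, -0.0026, 0.0014]}
```

View pics/w1.png

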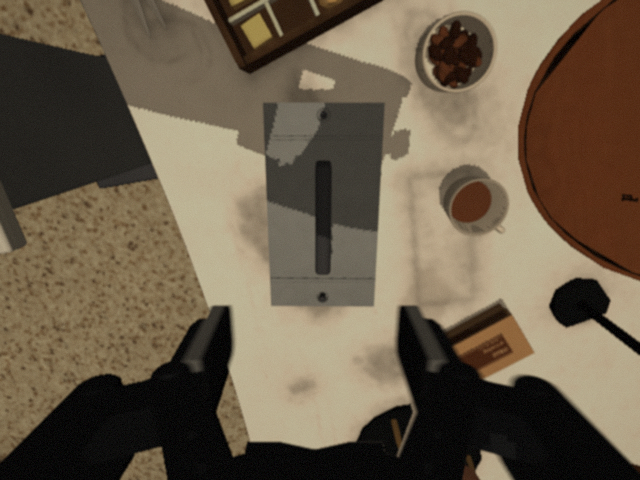

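The wrist view shows the cover's pins at (323,115) and (323,297) and its bar at (323,217). All three views put the handle at (0.530,-0.1435), yaw -10°, top z 0.152, which agrees with the text's 0.153.

Call:
step_arm(
  increments=[
    {"dx": 0,"dy": 0,"dz": 3,"rx": 0,"ry": 0,"rz": 0,"grip": 5},
    {"dx": 0,"dy": 0,"dz": 6,"rx": 0,"ry": 0,"rz": 0,"grip": 5},
    {"dx": 0,"dy": 0,"dz": 9,"rx": 0,"ry": 0,"rz": 0,"grip": 5},
    {"dx": 0,"dy": 0,"dz": 9,"rx": 0,"ry": 0,"rz": 0,"grip": 5},
    {"dx": 0,"dy": 0,"dz": 9,"rx": 0,"ry": 0,"rz": 0,"grip": 5},
  ],
)

```text
time: 3.03
eef_pos: [0.5292, -0.1407, 0.2123]
eef_rot: [[0.17, 0.985, -0.0], [0.985, -0.17, 0.0], [0.0, -0.0, -1.0]]
wrist_force: [0.3, 0.4, 1.1]
opening: 0.0502
```

Run:
```python
from h import *
inc([0.530,-0.1437,0.130],-10)
```

```text
{'d': [-0.28, 0.13, 8.23], 'r': [-0.0003, -0.0002, 0.0036]}
```

Call:
step_arm(
  increments=[
    {"dx": -0.3,"dy": 0.13,"dz": 2.5,"rx": 0,"ry": 0,"rz": 0.004,"grip": 5},
    {"dx": -0.3,"dy": 0.13,"dz": 5,"rx": 0,"ry": 0,"rz": 0.004,"grip": 5},
    {"dx": -0.3,"dy": 0.13,"dz": 7,"rx": 0,"ry": 0,"rz": 0.004,"grip": 5},
    {"dx": -0.3,"dy": 0.13,"dz": 8.2,"rx": 0,"ry": 0,"rz": 0.004,"grip": 5},
    {"dx": -0.3,"dy": 0.13,"dz": 8.2,"rx": 0,"ry": 0,"rz": 0.004,"grip": 5},
    {"dx": -0.3,"dy": 0.13,"dz": 8.2,"rx": 0,"ry": 0,"rz": 0.004,"grip": 5},
  ],
)

```text
time: 3.53
eef_pos: [0.5312, -0.1449, 0.1315]
eef_rot: [[0.175, 0.985, 0.003], [0.985, -0.175, -0.001], [-0.001, 0.003, -1.0]]
wrist_force: [0.5, 0.6, 0.1]
opening: 0.0498
```

Call:
step_arm(
  increments=[
    {"dx": 0,"dy": 0,"dz": 0,"rx": 0,"ry": 0,"rz": 0,"grip": 3},
    {"dx": 0,"dy": 0,"dz": 0,"rx": 0,"ry": 0,"rz": 0,"grip": 1.8},
    {"dx": 0,"dy": 0,"dz": 0,"rx": 0,"ry": 0,"rz": 0,"grip": 1.2},
    {"dx": 0,"dy": 0,"dz": 0,"rx": 0,"ry": 0,"rz": 0,"grip": 0.8},
    {"dx": 0,"dy": 0,"dz": 0,"rx": 0,"ry": 0,"rz": 0,"grip": 0.5},
    {"dx": 0,"dy": 0,"dz": 0,"rx": 0,"ry": 0,"rz": 0,"grip": 0.5},
  ],
  squeeze=50,
)

```text
time: 4.03
eef_pos: [0.5308, -0.145, 0.1312]
eef_rot: [[0.175, 0.985, 0.002], [0.985, -0.175, -0.001], [-0.001, 0.003, -1.0]]
wrist_force: [-1.0, -0.1, 5.7]
opening: 0.0108
```

Call:
step_arm(
  increments=[
    {"dx": 0,"dy": 0,"dz": -0.5,"rx": 0,"ry": 0,"rz": 0,"grip": 0.5},
    {"dx": 0,"dy": 0,"dz": -1,"rx": 0,"ry": 0,"rz": 0,"grip": 0.5},
    {"dx": 0,"dy": 0,"dz": -1.8,"rx": 0,"ry": 0,"rz": 0,"grip": 0.5},
    {"dx": 0,"dy": 0,"dz": -3,"rx": 0,"ry": 0,"rz": 0,"grip": 0.5},
    {"dx": 0,"dy": 0,"dz": -4.5,"rx": 0,"ry": 0,"rz": 0,"grip": 0.5},
    {"dx": 0,"dy": 0,"dz": -6,"rx": 0,"ry": 0,"rz": 0,"grip": 0.5},
    {"dx": 0,"dy": 0,"dz": -6,"rx": 0,"ry": 0,"rz": 0,"grip": 0.5},
    {"dx": 0,"dy": 0,"dz": -6,"rx": 0,"ry": 0,"rz": 0,"grip": 0.5},
  ],
)

```text
time: 4.7
eef_pos: [0.5305, -0.1448, 0.1908]
eef_rot: [[0.175, 0.985, 0.003], [0.985, -0.175, -0.001], [-0.001, 0.003, -1.0]]
wrist_force: [-0.9, -0.1, -2.0]
opening: 0.0109
```

Run:
```python
from h import *
s=env.state();print(s["wrist_force"],s["wrist_torque"],s["opening"])
for n in("side","wrist"):
    p,d=imaging.capture(n); cv2.imwrite(f"pics/{n}2.png",p); np.save(f"pics/{n}2.npy",d)
# plate plane from side view
    P=cloud(n,d,s)
    q=P.reshape(-1,3); m=(q[:,2]>0.165)&(q[:,2]<0.200)&(abs(q[:,0]-.53)<.07)&(abs(q[:,1]+.144)<.1); q=q[m]
    A=np.c_[q[:,:2]-[.53,-.144],np.ones(len(q))]; print(n,len(q),np.linalg.lstsq(A,q[:,2],rcond=None)[0],cv2.minAreaRect(q[:,:2].astype(np.float32)))
e=np.array([0.174,0.985]); c=np.array([0.530,-0.1437]) -0.205*e; print(c); inc([c[0],c[1],s["eef_pos"][2]],-10)
```

```text
[-0.86618963 -0.13417122 -2.01353357] [ 0.02940186  0.0309246  -0.00636275] 0.01085085778504593
side 3306 [ 0.01248564 -0.00209186  0.183141  ] ((0.5311897397041321, -0.14376801252365112), (0.1722181886434555, 0.09623480588197708), 79.90877532958984)
wrist 53630 [ 0.00076858 -0.00253864  0.18076004] ((0.5309481024742126, -0.1422920823097229), (0.16839486360549927, 0.09267807751893997), 79.91197204589844)
[ 0.49433  -0.345625]
{'d': [-20.44, 0.09, -0.24], 'r': [-0.0014, -0.0004, -0.0015]}
```

View pics/side2.png

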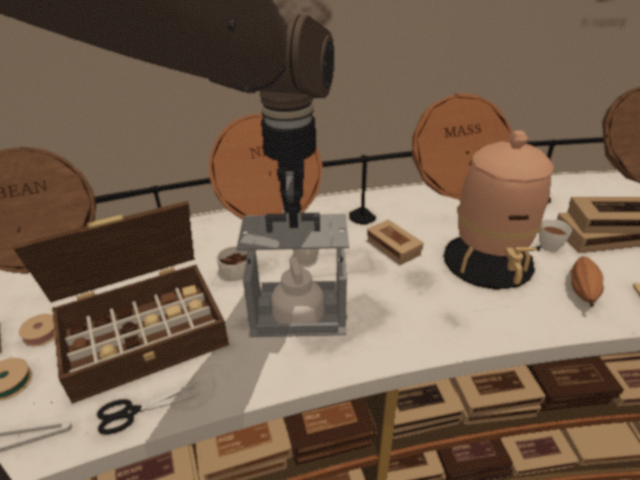

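The side view shows the cover held level in the gripper, clear of the pins, with the wing and cap now visible at (296,270). I'll move it to the right.

Call:
step_arm(
  increments=[
    {"dx": -1,"dy": 0,"dz": 0,"rx": 0,"ry": 0,"rz": 0,"grip": 0.5},
    {"dx": -3,"dy": 0,"dz": 0,"rx": 0,"ry": 0,"rz": 0,"grip": 0.5},
    {"dx": -6,"dy": 0,"dz": 0,"rx": 0,"ry": 0,"rz": 0,"grip": 0.5},
    {"dx": -9,"dy": 0,"dz": 0,"rx": 0,"ry": 0,"rz": 0,"grip": 0.5},
    {"dx": -12,"dy": 0,"dz": 0,"rx": 0,"ry": 0,"rz": 0,"grip": 0.5},
    {"dx": -15.5,"dy": 0,"dz": 0,"rx": 0,"ry": 0,"rz": 0,"grip": 0.5},
    {"dx": -18.5,"dy": 0,"dz": 0,"rx": 0,"ry": 0,"rz": 0,"grip": 0.5},
    {"dx": -20.5,"dy": 0,"dz": 0,"rx": 0,"ry": 0,"rz": 0,"grip": 0.5},
  ],
)

```text
time: 5.47
eef_pos: [0.4923, -0.3496, 0.1881]
eef_rot: [[0.177, 0.984, -0.002], [0.984, -0.177, -0.0], [-0.0, -0.002, -1.0]]
wrist_force: [0.4, 0.3, -2.6]
opening: 0.0106
```

Call:
step_arm(
  increments=[
    {"dx": 0,"dy": 0,"dz": 1,"rx": 0,"ry": 0,"rz": 0,"grip": 0.5},
    {"dx": 0,"dy": 0,"dz": 3.5,"rx": 0,"ry": 0,"rz": 0,"grip": 0.5},
    {"dx": 0,"dy": 0,"dz": 7,"rx": 0,"ry": 0,"rz": 0,"grip": 0.5},
    {"dx": 0,"dy": 0,"dz": 10,"rx": 0,"ry": 0,"rz": 0,"grip": 0.5},
    {"dx": 0,"dy": 0,"dz": 12.5,"rx": 0,"ry": 0,"rz": 0,"grip": 0.5},
    {"dx": 0,"dy": 0,"dz": 14,"rx": 0,"ry": 0,"rz": 0,"grip": 0.5},
    {"dx": 0,"dy": 0,"dz": 15,"rx": 0,"ry": 0,"rz": 0,"grip": 0.5},
    {"dx": 0,"dy": 0,"dz": 15,"rx": 0,"ry": 0,"rz": 0,"grip": 0.5},
  ],
)

```text
time: 6.13
eef_pos: [0.4918, -0.3444, 0.0354]
eef_rot: [[0.175, 0.985, -0.005], [0.985, -0.175, 0.005], [0.004, -0.006, -1.0]]
wrist_force: [-0.9, 0.6, -3.9]
opening: 0.011
```

Call:
step_arm(
  increments=[
    {"dx": 0,"dy": 0,"dz": 0,"rx": 0,"ry": 0,"rz": 0,"grip": 0.5},
    {"dx": 0,"dy": 0,"dz": 0,"rx": 0,"ry": 0,"rz": 0,"grip": 0.5},
  ],
)

```text
time: 6.3
eef_pos: [0.4948, -0.3471, 0.0407]
eef_rot: [[0.175, 0.985, 0.002], [0.985, -0.175, -0.002], [-0.001, 0.002, -1.0]]
wrist_force: [0.2, -0.4, -3.1]
opening: 0.0109
```

Run:
```python
from h import *
s=env.state();print(s["wrist_force"],s["wrist_torque"],s["opening"],s["eef_pos"])
for n in("side","scene"):
    p,d=imaging.capture(n); cv2.imwrite(f"pics/{n}3.png",p)
    P=cloud(n,d,s)
    q=P.reshape(-1,3); c=[.494,-.346];m=(q[:,2]>0.02)&(q[:,2]<0.06)&(abs(q[:,0]-c[0])<.08)&(abs(q[:,1]-c[1])<.1); q=q[m]
    A=np.c_[q[:,:2]-c,np.ones(len(q))]; print(n,len(q),np.linalg.lstsq(A,q[:,2],rcond=None)[0],cv2.minAreaRect(q[:,:2].astype(np.float32)))
```

```text
[ 0.20483114 -0.42166611 -3.05461296] [-0.02814953 -0.03494261  0.01378225] 0.01089750125484273 [ 0.49475066 -0.34712614  0.04065959]
side 3212 [ 0.01032091 -0.00190257  0.03414689] ((0.4955376386642456, -0.34636229276657104), (0.172857403755188, 0.09651139378547668), 79.63896179199219)
scene 3757 [ 0.01732127 -0.00074578  0.03276481] ((0.49566832184791565, -0.3458704352378845), (0.17374885082244873, 0.0957987979054451), 80.30516815185547)
```

Call:
step_arm(
  increments=[
    {"dx": 0,"dy": 0,"dz": 0.6,"rx": 0,"ry": 0,"rz": 0,"grip": 0.5},
    {"dx": 0,"dy": 0,"dz": 1.2,"rx": 0,"ry": 0,"rz": 0,"grip": 0.5},
    {"dx": 0,"dy": 0,"dz": 1.7,"rx": 0,"ry": 0,"rz": 0,"grip": 0.5},
    {"dx": 0,"dy": 0,"dz": 2.1,"rx": 0,"ry": 0,"rz": 0,"grip": 0.5},
    {"dx": 0,"dy": 0,"dz": 2.4,"rx": 0,"ry": 0,"rz": 0,"grip": 0.5},
    {"dx": 0,"dy": 0,"dz": 2.6,"rx": 0,"ry": 0,"rz": 0,"grip": 0.5},
    {"dx": 0,"dy": 0,"dz": 2.6,"rx": 0,"ry": 0,"rz": 0,"grip": 0.5},
    {"dx": 0,"dy": 0,"dz": 2.6,"rx": 0,"ry": 0,"rz": 0,"grip": 0.5},
  ],
)

```text
time: 7.07
eef_pos: [0.4941, -0.3465, 0.0133]
eef_rot: [[0.175, 0.985, 0.0], [0.985, -0.175, -0.0], [-0.0, 0.001, -1.0]]
wrist_force: [0.1, -0.8, -2.9]
opening: 0.0113
```

Call:
step_arm(
  increments=[
    {"dx": 0,"dy": 0,"dz": 0.05,"rx": 0,"ry": 0,"rz": 0,"grip": 0.5},
    {"dx": 0,"dy": 0,"dz": 0.1,"rx": 0,"ry": 0,"rz": 0,"grip": 0.5},
    {"dx": 0,"dy": 0,"dz": 0.1,"rx": 0,"ry": 0,"rz": 0,"grip": 0.5},
  ],
)

```text
time: 7.32
eef_pos: [0.4941, -0.3465, 0.0132]
eef_rot: [[0.175, 0.985, -0.0], [0.985, -0.175, -0.0], [-0.0, 0.0, -1.0]]
wrist_force: [-1.7, 2.6, 4.5]
opening: 0.0108
```

Call:
step_arm(
  increments=[
    {"dx": 0,"dy": 0,"dz": 0,"rx": 0,"ry": 0,"rz": 0,"grip": 1.2},
    {"dx": 0,"dy": 0,"dz": 0,"rx": 0,"ry": 0,"rz": 0,"grip": 2},
    {"dx": 0,"dy": 0,"dz": 0,"rx": 0,"ry": 0,"rz": 0,"grip": 3.5},
    {"dx": 0,"dy": 0,"dz": 0,"rx": 0,"ry": 0,"rz": 0,"grip": 4.5},
    {"dx": 0,"dy": 0,"dz": -2,"rx": 0,"ry": 0,"rz": 0,"grip": 4.5},
    {"dx": 0,"dy": 0,"dz": -5,"rx": 0,"ry": 0,"rz": 0,"grip": 4.5},
    {"dx": 0,"dy": 0,"dz": -9,"rx": 0,"ry": 0,"rz": 0,"grip": 4.5},
    {"dx": 0,"dy": 0,"dz": -13,"rx": 0,"ry": 0,"rz": 0,"grip": 4.5},
  ],
)

```text
time: 7.98
eef_pos: [0.4933, -0.3458, 0.1424]
eef_rot: [[0.175, 0.985, -0.002], [0.985, -0.175, 0.002], [0.001, -0.002, -1.0]]
wrist_force: [0.2, -1.0, -0.2]
opening: 0.045
```

Call:
step_arm(
  increments=[
    {"dx": 0,"dy": 0,"dz": -4,"rx": 0,"ry": 0,"rz": 0,"grip": 4.5},
    {"dx": 0,"dy": 0,"dz": -8,"rx": 0,"ry": 0,"rz": 0,"grip": 4.5},
    {"dx": 0,"dy": 0,"dz": -12,"rx": 0,"ry": 0,"rz": 0,"grip": 4.5},
    {"dx": 0,"dy": 0,"dz": -13,"rx": 0,"ry": 0,"rz": 0,"grip": 4.5},
    {"dx": 0,"dy": 0,"dz": -13,"rx": 0,"ry": 0,"rz": 0,"grip": 4.5},
  ],
)

```text
time: 8.4
eef_pos: [0.4957, -0.348, 0.2782]
eef_rot: [[0.175, 0.985, 0.008], [0.985, -0.175, -0.008], [-0.006, 0.009, -1.0]]
wrist_force: [-0.7, -0.7, 0.2]
opening: 0.045
```

Run:
```python
from h import *
s=env.state();print(s["wrist_force"],s["eef_pos"])
for n in("side","scene"):
    p,d=imaging.capture(n); cv2.imwrite(f"pics/{n}4.png",p); np.save(f"pics/{n}4.npy",d)
    P=cloud(n,d,s)
    q=P.reshape(-1,3); c=[.494,-.346];m=(q[:,2]>0.0)&(q[:,2]<0.012)&(abs(q[:,0]-c[0])<.03)&(abs(q[:,1]-c[1])<.06); q=q[m]
    A=np.c_[q[:,:2]-c,np.ones(len(q))]; print(n,len(q),np.linalg.lstsq(A,q[:,2],rcond=None)[0])
    q=P.reshape(-1,3);q=q[(abs(q[:,0]-.53)<.026)&(abs(q[:,1]+.144)<.035)&(q[:,2]>.095)&(q[:,2]<.13)]; print(len(q),q.mean(0),q[:,2].max(),cv2.minAreaRect(q[:,:2].astype(np.float32)))
for n,(u0,v0,u1,v1) in {"scene":(220,220,350,340),"side":(220,220,370,350)}.items():
    c=cv2.imread(f"pics/{n}4.png")[v0:v1,u0:u1]; cv2.imwrite(f"pics/{n}4c.png",cv2.resize(c,None,fx=4.5,fy=4.5,interpolation=cv2.INTER_CUBIC))
```

```text
[-0.66121062 -0.65908427  0.21538532] [ 0.49571061 -0.34804726  0.27819427]
side 1210 [ 0.00088402 -0.00078912  0.00528551]
235 [ 0.52289239 -0.1428844   0.1093442 ] 0.1158908998777729 ((0.529453456401825, -0.14370840787887573), (0.04794902354478836, 0.014317185617983341), 3.357341766357422)
scene 1514 [ 0.00058576 -0.00055416  0.00326202]
239 [ 0.52645287 -0.14708881  0.10611926] 0.11370994812719998 ((0.5296676158905029, -0.14468874037265778), (0.04624944552779198, 0.014255106449127197), 4.494037628173828)
```

View pics/side4.png

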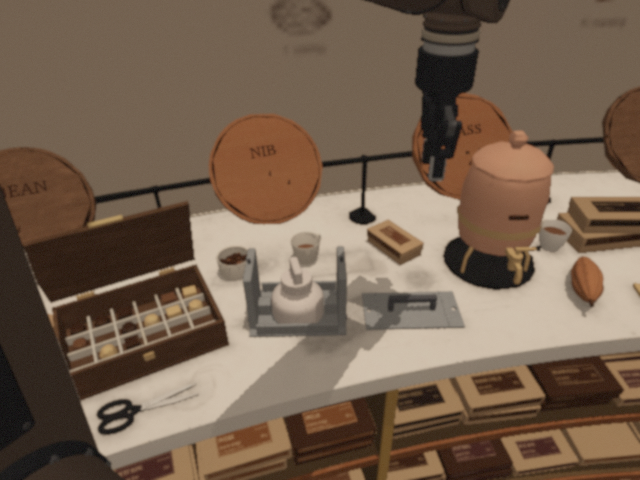

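View pics/scene4c.png

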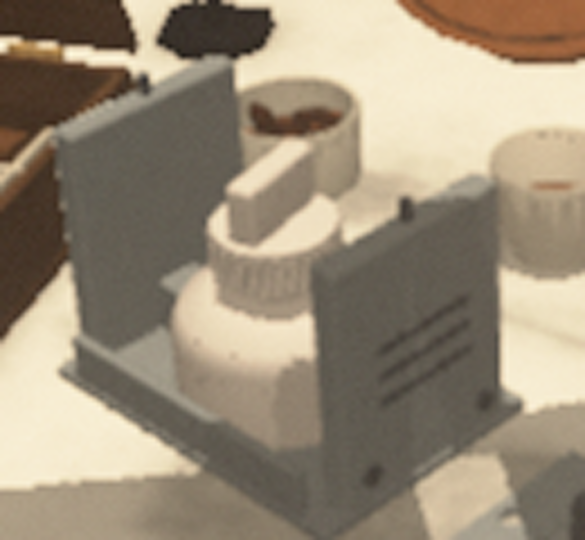

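View pics/side4c.png

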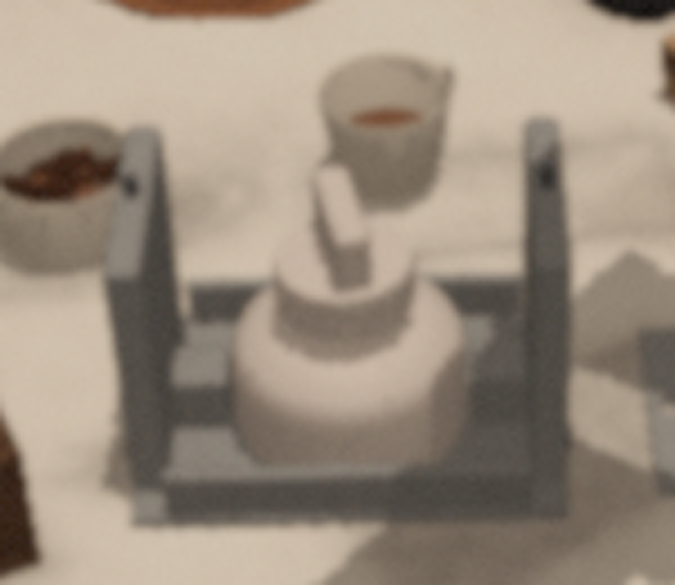

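The side view shows the cover flat on the counter at (413,308), to the right of the keeper. The wing sits at (296,270) and points at about 4° in world x, with its top at z≈0.114. A grasp with tool y at -86° leaves room to turn +90°. I'll go above the jar and look with the wrist camera.

Call:
step_arm(
  increments=[
    {"dx": 1,"dy": 0,"dz": -1,"rx": 0,"ry": 0,"rz": 0.1,"grip": 4.5},
    {"dx": 4,"dy": 0,"dz": -2,"rx": 0,"ry": 0,"rz": 0.2,"grip": 4.5},
    {"dx": 7,"dy": 0,"dz": -2,"rx": 0,"ry": 0,"rz": 0.3,"grip": 4.5},
    {"dx": 10,"dy": 0,"dz": -2,"rx": 0,"ry": 0,"rz": 0.42,"grip": 4.5},
    {"dx": 13,"dy": 0,"dz": -2,"rx": 0,"ry": 0,"rz": 0.54,"grip": 4.5},
    {"dx": 16,"dy": 0,"dz": -2,"rx": 0,"ry": 0,"rz": 0.66,"grip": 4.5},
    {"dx": 19,"dy": 0,"dz": -2,"rx": 0,"ry": 0,"rz": 0.78,"grip": 4.5},
    {"dx": 20.5,"dy": 0,"dz": -2,"rx": 0,"ry": 0,"rz": 0.88,"grip": 4.5},
  ],
)

```text
time: 9.17
eef_pos: [0.5288, -0.1411, 0.2882]
eef_rot: [[0.872, 0.489, -0.006], [0.489, -0.872, 0.004], [-0.003, -0.006, -1.0]]
wrist_force: [-0.4, -0.5, -0.3]
opening: 0.0451
```

Call:
step_arm(
  increments=[
    {"dx": 0,"dy": 0,"dz": 1,"rx": 0,"ry": 0,"rz": 0.12,"grip": 4.5},
    {"dx": 0,"dy": 0,"dz": 2,"rx": 0,"ry": 0,"rz": 0.24,"grip": 4.5},
    {"dx": 0,"dy": 0,"dz": 4,"rx": 0,"ry": 0,"rz": 0.36,"grip": 4.5},
    {"dx": 0,"dy": 0,"dz": 5,"rx": 0,"ry": 0,"rz": 0.45,"grip": 4.5},
    {"dx": 0,"dy": 0,"dz": 5,"rx": 0,"ry": 0,"rz": 0.45,"grip": 4.5},
    {"dx": 0,"dy": 0,"dz": 5,"rx": 0,"ry": 0,"rz": 0.45,"grip": 4.5},
    {"dx": 0,"dy": 0,"dz": 5,"rx": 0,"ry": 0,"rz": 0.45,"grip": 4.5},
  ],
)

```text
time: 9.75
eef_pos: [0.5295, -0.1445, 0.2413]
eef_rot: [[0.998, 0.067, -0.002], [0.067, -0.998, 0.001], [-0.002, -0.001, -1.0]]
wrist_force: [-0.0, -0.0, 0.1]
opening: 0.0447
```

```bash
cat > meas.py <<'E'
from h import *
import sys
s=env.state();print(s["time"],s["eef_pos"],np.round(s["joint_velocities"],3))
p,d=imaging.capture("wrist"); n=sys.argv[1]; cv2.imwrite(f"pics/{n}.png",p); np.save(f"pics/{n}.npy",d)
P=cloud("wrist",d,s).reshape(-1,3)
m=(abs(P[:,0]-.53)<.05)&(abs(P[:,1]+.144)<.05)
h,e=np.histogram(P[m][:,2],bins=np.arange(0,0.18,0.004)); print([(round(a,3),int(b)) for a,b in zip(e,h) if b>50])
for lo,hi in((.105,.125),(.078,.09)):
    q=P[m&(P[:,2]>lo)&(P[:,2]<hi)]; print(lo,len(q),np.median(q,0) if len(q) else 0,cv2.minAreaRect(q[:,:2].astype(np.float32)),cv2.minEnclosingCircle(q[:,:2].astype(np.float32)))
inc([0.5295,-0.144,0.2],-86)
E
python3 meas.py w5
```

```text
9.75 [ 0.52953958 -0.14445305  0.24132977] [-0.002 -0.017 -0.025 -0.001  0.001  0.007]
[(np.float64(0.0), 296), (np.float64(0.004), 1627), (np.float64(0.008), 61), (np.float64(0.012), 73), (np.float64(0.016), 78), (np.float64(0.02), 92), (np.float64(0.024), 305), (np.float64(0.028), 189), (np.float64(0.036), 170), (np.float64(0.04), 512), (np.float64(0.044), 741), (np.float64(0.048), 2164), (np.float64(0.052), 823), (np.float64(0.068), 55), (np.float64(0.072), 57), (np.float64(0.076), 61), (np.float64(0.08), 200), (np.float64(0.084), 2165), (np.float64(0.108), 956), (np.float64(0.112), 200)]
0.105 1174 [ 0.53214136 -0.14392974  0.11124835] ((0.5306355357170105, -0.1438760608434677), (0.045103948563337326, 0.014018379151821136), 4.127265453338623) ((0.530575692653656, -0.14478857815265656), 0.02297871746122837)
0.078 2400 [ 0.5327743  -0.14379767  0.0852768 ] ((0.5314011573791504, -0.14409901201725006), (0.05228405073285103, 0.05417259410023689), 2.345256805419922) ((0.5300016403198242, -0.14415691792964935), 0.02764238975942135)
{'d': [-0.04, -0.07, 4.22], 'r': [-0.0001, 0.0002, -0.0035]}
```

View pics/w5.png

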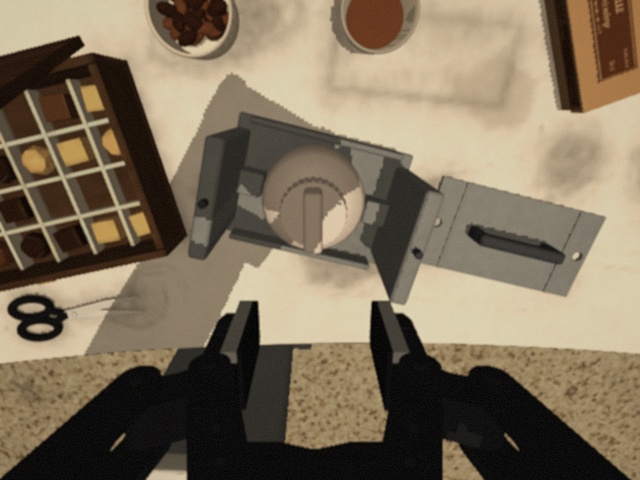

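The wrist view shows the wing at (313,219), centred at (0.530,-0.144), direction 4°, with its top at 0.111–0.113 and the skirt top at 0.085. That matches the scene and side views and the text. Descending now.

Call:
step_arm(
  increments=[
    {"dx": 0.05,"dy": -0.03,"dz": 3,"rx": 0,"ry": 0,"rz": 0,"grip": 3.5},
    {"dx": 0.05,"dy": -0.03,"dz": 6,"rx": 0,"ry": 0,"rz": 0,"grip": 3.5},
    {"dx": 0.05,"dy": -0.03,"dz": 9,"rx": 0,"ry": 0,"rz": 0,"grip": 3.5},
    {"dx": 0.05,"dy": -0.03,"dz": 11,"rx": 0,"ry": 0,"rz": 0,"grip": 3.5},
    {"dx": 0.05,"dy": -0.03,"dz": 12,"rx": 0,"ry": 0,"rz": 0,"grip": 3.5},
    {"dx": 0.05,"dy": -0.03,"dz": 12,"rx": 0,"ry": 0,"rz": 0,"grip": 3.5},
    {"dx": 0.05,"dy": -0.03,"dz": 12,"rx": 0,"ry": 0,"rz": 0,"grip": 3.5},
  ],
)

```text
time: 10.38
eef_pos: [0.5309, -0.1445, 0.1233]
eef_rot: [[0.998, 0.065, 0.001], [0.065, -0.998, -0.001], [0.001, 0.001, -1.0]]
wrist_force: [0.1, -0.2, 0.8]
opening: 0.0344
```

Run:
```python
from h import *
print(env.state()["wrist_force"]);inc([0.5302,-0.1442,0.089],-86)
p,d=imaging.capture("side");cv2.imwrite("pics/side6.png",cv2.resize(p[180:360,200:400],None,fx=3,fy=3))
```

```text
[ 0.07461852 -0.17831079  0.75540052]
{'d': [-0.07, -0.04, 3.42], 'r': [0.0006, -0.001, -0.0046]}
```

View pics/side6.png

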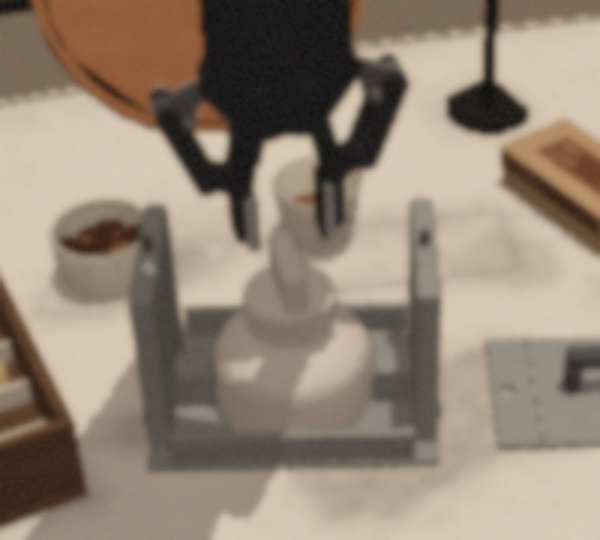

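The fingers straddle the wing at crop position (285,250), just above it and centred. I'll lower and close.

Call:
step_arm(
  increments=[
    {"dx": -0.07,"dy": -0.03,"dz": 1.2,"rx": 0,"ry": 0,"rz": -0.004,"grip": 3.5},
    {"dx": -0.07,"dy": -0.03,"dz": 2.3,"rx": 0,"ry": 0,"rz": -0.004,"grip": 3.5},
    {"dx": -0.07,"dy": -0.03,"dz": 3.1,"rx": 0,"ry": 0,"rz": -0.004,"grip": 3.5},
    {"dx": -0.07,"dy": -0.03,"dz": 3.4,"rx": 0,"ry": 0,"rz": -0.004,"grip": 3.5},
    {"dx": -0.07,"dy": -0.03,"dz": 3.4,"rx": 0,"ry": 0,"rz": -0.004,"grip": 3.5},
  ],
)

```text
time: 10.85
eef_pos: [0.5286, -0.1435, 0.0867]
eef_rot: [[0.998, 0.069, -0.003], [0.069, -0.998, 0.001], [-0.003, -0.001, -1.0]]
wrist_force: [0.1, 0.3, -0.2]
opening: 0.0347
```

Call:
step_arm(
  increments=[
    {"dx": 0,"dy": 0,"dz": 0,"rx": 0,"ry": 0,"rz": 0,"grip": 2.2},
    {"dx": 0,"dy": 0,"dz": 0,"rx": 0,"ry": 0,"rz": 0,"grip": 1.5},
    {"dx": 0,"dy": 0,"dz": 0,"rx": 0,"ry": 0,"rz": 0,"grip": 1},
    {"dx": 0,"dy": 0,"dz": 0,"rx": 0,"ry": 0,"rz": 0,"grip": 0.6},
    {"dx": 0,"dy": 0,"dz": 0,"rx": 0,"ry": 0,"rz": 0,"grip": 0.6},
  ],
  squeeze=70,
)

```text
time: 11.27
eef_pos: [0.5296, -0.1433, 0.0887]
eef_rot: [[0.998, 0.069, 0.0], [0.069, -0.998, 0.001], [0.0, -0.001, -1.0]]
wrist_force: [-1.4, 4.7, 1.8]
opening: 0.0124
```

Call:
step_arm(
  increments=[
    {"dx": 0,"dy": -0.05,"dz": 0.1,"rx": 0,"ry": 0,"rz": 0,"grip": 0.6},
    {"dx": 0,"dy": -0.05,"dz": 0.2,"rx": 0,"ry": 0,"rz": 0,"grip": 0.6},
    {"dx": 0,"dy": -0.05,"dz": 0.3,"rx": 0,"ry": 0,"rz": 0,"grip": 0.6},
    {"dx": 0,"dy": -0.05,"dz": 0.3,"rx": 0,"ry": 0,"rz": 0,"grip": 0.6},
  ],
)

```text
time: 11.6
eef_pos: [0.5298, -0.1435, 0.0866]
eef_rot: [[0.998, 0.069, 0.0], [0.069, -0.998, -0.0], [0.0, 0.0, -1.0]]
wrist_force: [-2.9, 3.8, 7.8]
opening: 0.0126
```

Call:
step_arm(
  increments=[
    {"dx": 0,"dy": 0,"dz": 0.1,"rx": 0,"ry": 0,"rz": 0,"grip": 0.6},
    {"dx": 0,"dy": 0,"dz": 0.2,"rx": 0,"ry": 0,"rz": 0,"grip": 0.6},
    {"dx": 0,"dy": 0,"dz": 0.2,"rx": 0,"ry": 0,"rz": 0,"grip": 0.6},
  ],
)

```text
time: 11.85
eef_pos: [0.5299, -0.1436, 0.0848]
eef_rot: [[0.998, 0.069, 0.0], [0.069, -0.998, -0.0], [0.0, 0.0, -1.0]]
wrist_force: [-3.0, 3.8, 7.5]
opening: 0.0124
```

Call:
step_arm(
  increments=[
    {"dx": 0.03,"dy": -0.03,"dz": 0.1,"rx": 0,"ry": 0,"rz": 0,"grip": 0.6},
    {"dx": 0.03,"dy": -0.03,"dz": 0.15,"rx": 0,"ry": 0,"rz": 0,"grip": 0.6},
    {"dx": 0.03,"dy": -0.03,"dz": 0.15,"rx": 0,"ry": 0,"rz": 0,"grip": 0.6},
  ],
)

```text
time: 12.1
eef_pos: [0.5299, -0.1436, 0.0834]
eef_rot: [[0.998, 0.069, -0.001], [0.069, -0.998, -0.001], [-0.001, 0.001, -1.0]]
wrist_force: [-3.3, 3.2, 7.9]
opening: 0.0126
```

Run:
```python
from h import *
print(env.state()["wrist_force"],env.state()["eef_pos"])
for n in("side","scene"):
    p,d=imaging.capture(n); np.save(f"pics/{n}7.npy",d)
    for f in ("4","7"):
        P=cloud(n,np.load(f"pics/{n}{f}.npy")).reshape(-1,3)
        # skirt top points: ring between wing/fingers
        q=P[(np.hypot(P[:,0]-.53,P[:,1]+.144)<.022)&(P[:,2]>.07)&(P[:,2]<.092)]
        print(n,f,len(q),np.percentile(q[:,2],[50,75,90]), end=' ')
        q=P[(abs(P[:,0]-.53)<.025)&(abs(P[:,1]+.144)<.01)&(P[:,2]>.095)&(P[:,2]<.12)&(P[:,0]<.515)]; print(len(q),np.percentile(q[:,2],[50,75,90]))
```

```text
[-3.25569721  3.16967034  7.91803583] [ 0.52994903 -0.14356333  0.08343583]
side 4 193 [0.0874448  0.08818255 0.08905942] 101 [0.10728526 0.11259658 0.1136681 ]
side 7 146 [0.08283447 0.08440531 0.08969853] 74 [0.104212   0.10743234 0.10836832]
scene 4 149 [0.08600307 0.08744098 0.09069197] 73 [0.10451875 0.10905913 0.11136449]
scene 7 156 [0.08128254 0.08686802 0.09023473] 56 [0.10226758 0.10484864 0.10689493]
```

Depth in both views shows the cap and wing down about 5 mm, and the force of about 8 N is within the spring's range. Next I'll add slightly more press and turn counter-clockwise (negative rz, since the tool's z points down).

Call:
step_arm(
  increments=[
    {"dx": 0,"dy": 0,"dz": 0.04,"rx": 0,"ry": 0,"rz": -0.02,"grip": 0.6},
    {"dx": 0,"dy": 0,"dz": 0.04,"rx": 0,"ry": 0,"rz": -0.07,"grip": 0.6},
    {"dx": 0,"dy": 0,"dz": 0.04,"rx": 0,"ry": 0,"rz": -0.14,"grip": 0.6},
    {"dx": 0,"dy": 0,"dz": 0.04,"rx": 0,"ry": 0,"rz": -0.21,"grip": 0.6},
    {"dx": 0,"dy": 0,"dz": 0.04,"rx": 0,"ry": 0,"rz": -0.28,"grip": 0.6},
  ],
)

```text
time: 12.62
eef_pos: [0.5315, -0.1434, 0.0838]
eef_rot: [[0.939, 0.344, 0.004], [0.344, -0.939, -0.0], [0.003, 0.002, -1.0]]
wrist_force: [-1.3, 4.4, 8.8]
opening: 0.0129
```

Call:
step_arm(
  increments=[
    {"dx": 0,"dy": 0,"dz": 0.04,"rx": 0,"ry": 0,"rz": -0.08,"grip": 0.6},
    {"dx": 0,"dy": 0,"dz": 0.04,"rx": 0,"ry": 0,"rz": -0.16,"grip": 0.6},
    {"dx": 0,"dy": 0,"dz": 0.04,"rx": 0,"ry": 0,"rz": -0.24,"grip": 0.6},
    {"dx": 0,"dy": 0,"dz": 0.04,"rx": 0,"ry": 0,"rz": -0.32,"grip": 0.6},
    {"dx": 0,"dy": 0,"dz": 0.04,"rx": 0,"ry": 0,"rz": -0.4,"grip": 0.6},
    {"dx": 0,"dy": 0,"dz": 0.04,"rx": 0,"ry": 0,"rz": -0.48,"grip": 0.6},
  ],
)

```text
time: 13.12
eef_pos: [0.5314, -0.1436, 0.0835]
eef_rot: [[0.673, 0.74, 0.003], [0.74, -0.673, -0.001], [0.001, 0.003, -1.0]]
wrist_force: [-1.7, 3.2, 9.4]
opening: 0.0125
```

Call:
step_arm(
  increments=[
    {"dx": 0,"dy": 0,"dz": 0,"rx": 0,"ry": 0,"rz": -0.08,"grip": 0.6},
    {"dx": 0,"dy": 0,"dz": 0,"rx": 0,"ry": 0,"rz": -0.16,"grip": 0.6},
    {"dx": 0,"dy": 0,"dz": 0,"rx": 0,"ry": 0,"rz": -0.24,"grip": 0.6},
    {"dx": 0,"dy": 0,"dz": 0,"rx": 0,"ry": 0,"rz": -0.32,"grip": 0.6},
    {"dx": 0,"dy": 0,"dz": 0,"rx": 0,"ry": 0,"rz": -0.4,"grip": 0.6},
    {"dx": 0,"dy": 0,"dz": 0,"rx": 0,"ry": 0,"rz": -0.48,"grip": 0.6},
    {"dx": 0,"dy": 0,"dz": 0,"rx": 0,"ry": 0,"rz": -0.56,"grip": 0.6},
    {"dx": 0,"dy": 0,"dz": 0,"rx": 0,"ry": 0,"rz": -0.64,"grip": 0.6},
  ],
)

```text
time: 13.78
eef_pos: [0.5317, -0.1437, 0.0836]
eef_rot: [[0.098, 0.995, 0.004], [0.995, -0.098, -0.001], [-0.001, 0.004, -1.0]]
wrist_force: [-0.3, 3.6, 9.6]
opening: 0.0127
```

Run:
```python
from h import *
s=env.state();print(s["wrist_force"],s["wrist_torque"],s["eef_pos"],np.round(s["qpos"],2),np.degrees(np.arctan2(s["eef_rot"][1][1],s["eef_rot"][0][1])))
p,d=imaging.capture("wrist");cv2.imwrite("pics/w8.png",p)
p,d=imaging.capture("side");cv2.imwrite("pics/side8.png",cv2.resize(p[180:360,200:400],None,fx=3,fy=3))
```

```text
[-0.321149    3.58671973  9.61988902] [ 0.65605813  0.19234268 -0.06940283] [ 0.53169443 -0.14369613  0.08361875] [-0.45  0.18  1.99  0.    0.96 -0.35] -5.6506302433573286
```

View pics/side8.png

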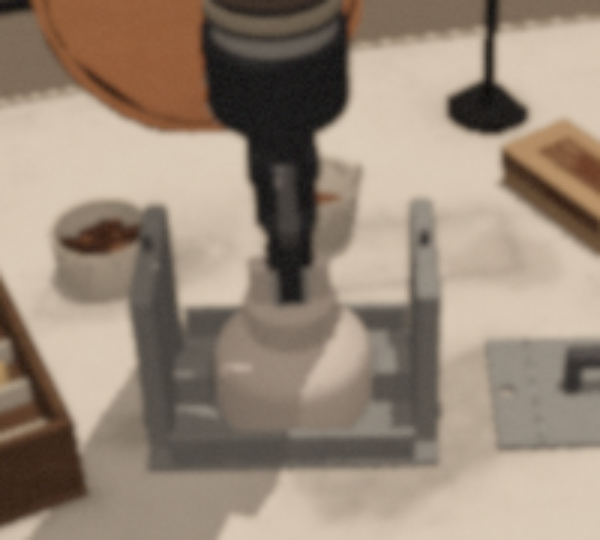

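View pics/w8.png

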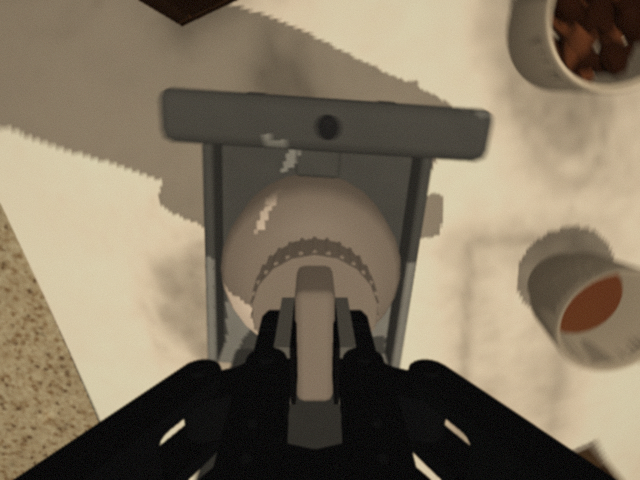

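The wing has turned about 80° with the fingers and is still square in the pads. I'll lift slowly and watch the force.

Call:
step_arm(
  increments=[
    {"dx": 0,"dy": 0,"dz": -0.2,"rx": 0,"ry": 0,"rz": 0,"grip": 0.6},
    {"dx": 0,"dy": 0,"dz": -0.4,"rx": 0,"ry": 0,"rz": 0,"grip": 0.6},
    {"dx": 0,"dy": 0,"dz": -0.6,"rx": 0,"ry": 0,"rz": 0,"grip": 0.6},
    {"dx": 0,"dy": 0,"dz": -0.8,"rx": 0,"ry": 0,"rz": 0,"grip": 0.6},
    {"dx": 0,"dy": 0,"dz": -1,"rx": 0,"ry": 0,"rz": 0,"grip": 0.6},
    {"dx": 0,"dy": 0,"dz": -1.2,"rx": 0,"ry": 0,"rz": 0,"grip": 0.6},
    {"dx": 0,"dy": 0,"dz": -1.2,"rx": 0,"ry": 0,"rz": 0,"grip": 0.6},
  ],
)

```text
time: 14.47
eef_pos: [0.5293, -0.1434, 0.0926]
eef_rot: [[0.102, 0.995, -0.001], [0.995, -0.102, -0.001], [-0.001, -0.001, -1.0]]
wrist_force: [-0.2, 0.2, -0.7]
opening: 0.0126
```

The force equals only the cap's weight, so it is free.

Call:
step_arm(
  increments=[
    {"dx": 0,"dy": 0,"dz": -1,"rx": 0,"ry": 0,"rz": 0,"grip": 0.6},
    {"dx": 0,"dy": 0,"dz": -2.5,"rx": 0,"ry": 0,"rz": 0,"grip": 0.6},
    {"dx": 0,"dy": 0,"dz": -4.5,"rx": 0,"ry": 0,"rz": 0,"grip": 0.6},
    {"dx": 0,"dy": 0,"dz": -6.5,"rx": 0,"ry": 0,"rz": 0,"grip": 0.6},
    {"dx": 0,"dy": 0,"dz": -8.5,"rx": 0,"ry": 0,"rz": 0,"grip": 0.6},
    {"dx": 0,"dy": 0,"dz": -9.8,"rx": 0,"ry": 0,"rz": 0,"grip": 0.6},
    {"dx": 0,"dy": 0,"dz": -9.8,"rx": 0,"ry": 0,"rz": 0,"grip": 0.6},
    {"dx": 0,"dy": 0,"dz": -9.8,"rx": 0,"ry": 0,"rz": 0,"grip": 0.6},
  ],
)

```text
time: 15.13
eef_pos: [0.53, -0.1433, 0.1915]
eef_rot: [[0.102, 0.995, 0.001], [0.995, -0.102, -0.001], [-0.001, 0.001, -1.0]]
wrist_force: [-0.0, 0.2, -1.4]
opening: 0.0126
```

Run:
```python
from h import *
s=env.state();print(s["time"],s["wrist_force"],s["eef_pos"],s["opening"])
for n in("side","scene"):
    p,d=imaging.capture(n);cv2.imwrite(f"pics/{n}9.png",p)
    P=cloud(n,d).reshape(-1,3); q=P[(np.hypot(P[:,0]-.53,P[:,1]+.144)<.035)&(P[:,2]>.10)&(P[:,2]<.2)]; print(n,np.percentile(q[:,2],[0,1,5]))
    q=P[(np.hypot(P[:,0]-.53,P[:,1]+.144)<.025)&(P[:,2]>.03)&(P[:,2]<.1)]; print(q[:,2].max())
    q=P[(abs(P[:,0]-.494)<.03)&(abs(P[:,1]+.346)<.06)]; print("cover",np.percentile(q[:,2],[5,25,50]))
```

```text
15.1333 [-0.03243456  0.24241041 -1.40118708] [ 0.52996931 -0.14332981  0.19151469] 0.012631381495692921
side [0.16759009 0.16992609 0.17196013]
0.08791947024144253
cover [-0.20702467  0.00406526  0.00540544]
scene [0.16523053 0.16649843 0.16827829]
0.08544612840055049
cover [-0.20956238  0.0015351   0.00302945]
```

View pics/side9.png

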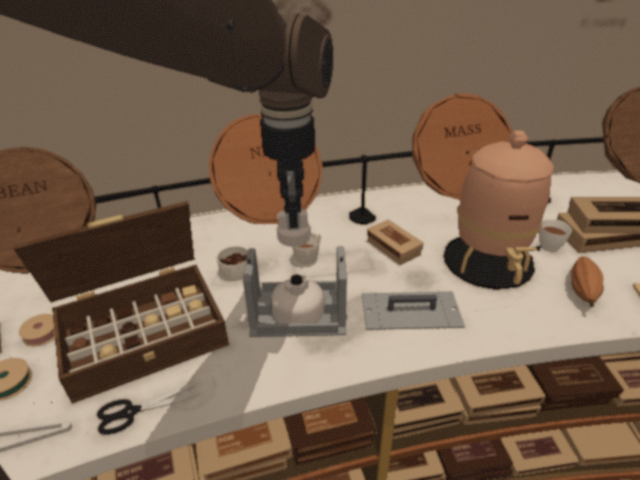

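View pics/scene9.png

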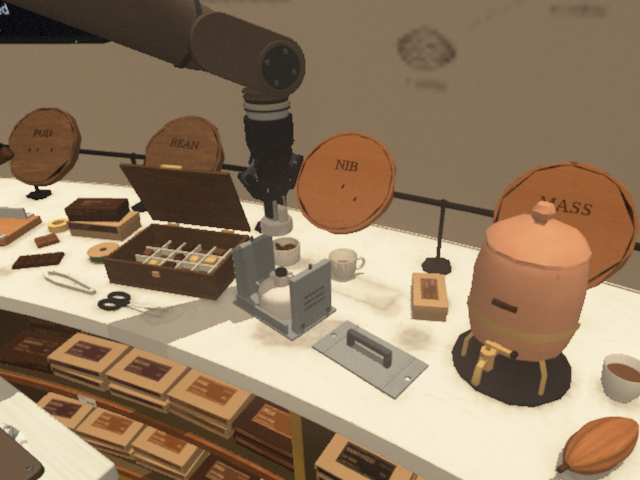

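Side view: the cap is held upright at (294,228), above the open neck at (297,285), and the cover lies flat at (413,309). The bystanders haven't moved. Handing in.

```bash
python3 -c "
from station import finish_job
print(finish_job())"
```

```text
the job is handed in; nothing more can be done
None
```

The cover is off and lying flat on the bare counter to the right of the keeper. The jar is open and the cap is still held in the gripper. I handed the job in at about 15 s of the 59 s allowed; no verdict was reported.

- **Cover:** it lifted straight off the pins and touched down at about 5 N. Its slope measured under 1 mm/m in both views, and it lies about 35 mm from the keeper.
- **Cap:** I pressed it about 5 mm at 8–10 N, turned it about 80° counter-clockwise, and lifted it straight up. The force after release was about the cap's weight, so it came away free.
- **Last check:** the cap is upright, with its underside at z ≈ 0.166 m, about 9 cm above the mouth by the jar's given height. The bean dish, cup and chocolate box look unmoved in the pictures.
- **Disagreements:** the side and scene views' heights differed by 2–3 mm, close to the stated calibration error. The press settled nearer 5 mm than the 5.3 mm first measured, still enough to clear the teeth. The highest point seen inside the neck read 85–88 mm, against about 75 mm expected for the mouth, probably the sprung seal; I did not check it.

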